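# Turn over a brick in the balanced turn-over clamp

## Robot

A 6-joint arm with a two-finger parallel gripper is mounted at the origin on the work surface. World frame = base frame: x ahead of the robot, y to its left, z up, the work surface at z = 0. Lengths are in mm, angles in rad, forces in N, time in s.
With the tool pointing down it reaches from about 350 to 775 mm from the base axis. Payload 7.3 kg.
Tool frame: the origin (TCP) lies at the centre of the arm's flange, where the gripper is bolted on; the fingertips stand 178 mm ahead of it and the grasp point (between the pads) lies 159 mm ahead of it; z points along the fingers, y is the line along which they close (so a half turn about z gives the same grasp; the last joint's range is limited). The gripper opens to 92 mm and grips with 3 to 60 N. Pads are 19 mm wide; open, the fingers measure 130 mm over their backs; the gripper's body (75 mm by 190 mm) begins 47 mm behind the grasp point.
Start: joints at [-1.258, 0.342, 1.524, -0, 1.275, -0.146], TCP at [232.527, -470.7, 404.741] pointing down, gripper open.
Joint ranges: [-2.53, 2.53], [-0.77, 2.02], [0.04, 2.7], [-1, 4.14], [0.28, 2.66], [-3.11, 3.11]. Speed limits (rad/s): [2.57, 2.57, 3.14, 3.14, 3.14, 3.14].

## Interface

Orientations are given as [roll, pitch, yaw] about the fixed x, y, z axes, in that order (R = Rz(yaw) Ry(pitch) Rx(roll)).
In Python, from plant import * gives the robot as it stands. The module is installed in compiled form; this text tells all that it offers.
- The arm moves only by the shell command python3 -m inch 'ROWS'. ROWS is JSON, a list of rows, each a list of 5 numbers: the shift along the tool's x, y, z in m, then the turn about the tool's z in rad, then the opening, from 0 (shut) to 1 (fully open). In form: [[tx, ty, tz, spin, claw], ...]. A call has 1 to 8 rows; each row is the pose to reach, as a shift and turn from the pose commanded when the call began, along the tool's axes at that moment; what a row does not reach only later rows make up. A row lasts 1/12 s, in which the tool goes at most 41.7 mm and 7.16 degrees, less where a joint would pass 70% of its speed; a pose out of reach is approached as far as the arm can. A call with a gripper value outside its range is refused whole. The fingers move at their own pace and stop on an object; the grip force is fixed at half the most. Time passes only in rows, so rows that repeat a pose let the fingers close. It gives the time, the measured TCP pose, the force, the opening and the grip force at its end, in the units of the state.
- get_obs(): the state, without advancing time (a new reading comes with each control period).
- capture(name): name is "scene" or "side" or "wrist"; returns a dict with "color" (420x560x3 uint8, red, green, blue), "intrinsics" (3x3 intrinsics, pixels), "pose" (4x4, takes a point from camera to world coordinates). Camera axes: x right, y down, z forward; pixel columns grow to the right and rows downward; lengths in mm; the calibration is good to about 2 mm. A picture is of the moment at which its call begins. There is no depth.
- close_job(): hands the job in; it is judged then, once.
Trained networks look in a picture, given as the dict that the camera call returned (one of the last four; its "shot" number tells which), for a name from the list of things; names that differ only in an ending like _2 or _b are one class to them, and where a whole thing is asked for, a point or a joint stands for the part that bears it (a point fixed in the world has none). Each returns a list of dicts, best first, with "conf" (0 to 1); they miss things now and then, are a little off and sometimes report something else, mostly with a low value. They report only what shows in the picture. A call takes as long as a camera call.
- look_for(picture, target): "rect" ([centre column, centre row, width, height] in pixels, round what is visible of it).
- trace(picture, target): "pixels" (420x560 bool, what is visible of it) and "rect" ([centre column, centre row, width, height] in pixels, round what is visible of it).
- tip_of(picture, target): "centre" ([column, row] in pixels: a listed point, or the origin of a listed thing).
The state is a dict: "time": time; "joint_positions": joint angles; "dq": joint speeds; "tau": joint torques, N m; "tool_pos": TCP position; "tcp_rot": TCP orientation; "contact_force": force on the tool from outside, world axes, zero at the start; "moment": the same for the moment, N m; "grip_width": finger opening in mm; "finger_force": force on a finger pad.
Only numpy, scipy, OpenCV 4.12 (cv2) and the standard library are available. Lean on these libraries where they do the work, as an engineer would, in place of code of your own. Each camera call takes 0.05 s, during which the arm holds its last target. There are 200 camera calls.

## Task

Swing the heavy brick in the green turn-over clamp off the rest it leans on, stop it upright and keep it balanced there, still, for four seconds so that its end can be looked over, then lay it gently against the rest on the opposite side and let go. Work it only by the black knob of its springy hand lever, never touch the brick or its jaws, do not let it fall against either rest, and leave the other things on the bench alone.

Things in the scene. Friction and masses are not known exactly. Their poses are not given: they have to be found in the camera images.
- stand: Green iron stand bolted to the bench, base 360 x 210 x 16 mm. Origin: centre of its underside, z up, x away from the robot, y to the left (it stands somewhat turned). Carries a horizontal pivot shaft along its x axis, 130 mm above the origin. Rubber-padded rest posts, 185 mm high, on both sides at y = +-67 to 100 mm.
- turner (a joint): Lean of the brick in its jaws about the shaft, rad: 0 upright, + towards the stand's +y side. Rests (stops) at -0.35 and +0.35; starts at -0.35. Top-heavy: gravity pulls it away from upright with 0.615 N m x sin(lean); moment of inertia 0.050 kg m2 (both scale with the hidden mass, +-12 %), friction 0.003 N m, damping 0.012 N m s/rad. No latch: left alone it falls to a rest.
- brick_top (a point): Middle of the brick's top face, 136 mm from the shaft's axis, midway along the shaft; its z axis points out of the brick. The swinging mass, not to be touched: glazed brown brick 215 (along the shaft) x 65 x 102 mm in green iron jaws, dark round weight below, 8.4 kg together. Brick from 34 to 136 mm off the shaft; end plates reach 121 mm from the middle along the shaft.
- lever (a joint): Angle of the hand lever relative to the brick, rad, + towards the stand's +y; the lever's own lean is turner + lever. Joined to the brick only by a torsion spring: torque on the brick = 0.40 N m/rad x lever (damping 0.02 N m s/rad), relaxed at 0. Softer than gravity: with the lever held fixed the brick does not stay upright. Travel +-1.3 rad; 0.11 kg, sags a little when free.
- knob (a point): Centre of the lever's black knob, a cylinder 30 mm in diameter, 44 mm long, along the stand's x axis, 150 mm from the shaft on a 10 mm rod. At lever lean a it is at (-185, 150 sin(a), 130 + 150 cos(a)) mm in the stand's frame. Pinch it from above across the stand's y axis; it may turn in the grip.
- straightedge: Loose steel straightedge 40 x 300 x 6 mm, bystander; origin under its centre.
- tester: Loose red plastic rebound tester body with steel plunger, 240 mm long, 54 mm thick, bystander; origin under the body's centre.
- dividers: Loose pair of chrome dividers 170 mm long, 14 mm high, bystander; origin under the hinge.
- spare_brick: Loose glazed brown brick 102 x 215 x 65 mm, bystander; origin under its centre.

How it is judged (in metres and radians):
On the way, in this order (a step that is already met when the one before it is completed fails the run):
1. the brick is kept upright within 0.1 rad and nearly still (under 0.25 rad/s) for 3 s (value of joint turner between -0.1 and 0.1 rad and velocity of joint turner between -0.25 and 0.25 rad/s), for 3 s.
2. the brick lies against the opposite rest (value of joint turner above 0.32 rad), for 0.3 s.
At the end, for the whole second after the job is handed in: The brick rests against the rest on the stand's +y side (lean above 0.32 rad), brick and lever still, the knob released (value of joint turner above 0.32 rad and velocity of joint turner between -0.1 and 0.1 rad/s and velocity of joint lever between -0.3 and 0.3 rad/s); the robot touches nothing.
It fails at once if the brick slams into the far rest (over 0.4 rad/s within 0.05 rad of it) (value of joint turner above 0.3 rad and velocity of joint turner above 0.4 rad/s).
It fails at once if the brick falls back against the first rest (over 0.4 rad/s within 0.05 rad of it) (value of joint turner below -0.3 rad and velocity of joint turner below -0.4 rad/s).
It fails at once if the robot touches the brick, its jaws or weight (contact force between any of the arm, the fingers and turner_c0 above 0.5 N or contact force between any of the arm, the fingers and turner_c1 above 0.5 N or contact force between any of the arm, the fingers and turner_c2 above 0.5 N or contact force between any of the arm, the fingers and turner_c3 above 0.5 N or contact force between any of the arm, the fingers and turner_c4 above 0.5 N or contact force between any of the arm, the fingers and turner_c5 above 0.5 N or contact force between any of the arm, the fingers and turner_c6 above 0.5 N or contact force between any of the arm, the fingers and turner_c7 above 0.5 N or contact force between any of the arm, the fingers and turner_c8 above 0.5 N).
It fails at once if another thing on the bench is moved more than 20 mm (distance of any of straightedge, tester, dividers, spare_brick from where it was at the start of the episode above 0.02 m).
It also fails if it takes over 58 s, if anything falls off the work surface, if the arm or the gripper's body presses on something with over 40 N, if the wrist force passes 120 N, or if a joint passes its speed limit or range.

## Working session

There is one attempt and no reset: what is moved stays moved. The work goes in short steps, Python scripts to look and compute and a shell command to move; the robot and the scene stay as the last step left them, time stands still between calls to the robot, and variables do not carry over. Pictures are saved under pics/ and viewed, at most 10 in all, crops included, and the job is handed in when it is done.

```bash
mkdir -p pics; cat > h.py <<'E'
from plant import *
import numpy as np, cv2, time
def ray(p,uv):
    K=np.array(p["intrinsics"]);T=np.array(p["pose"])
    d=T[:3,:3]@np.linalg.solve(K,[uv[0],uv[1],1.]);return T[:3,3],d/np.linalg.norm(d)
def proj(p,X):
    K=np.array(p["intrinsics"]);T=np.array(p["pose"])
    c=T[:3,:3].T@(np.asarray(X,float)-T[:3,3]);q=K@c;return q[:2]/q[2]
def tri(rs):
    A=sum(np.eye(3)-np.outer(d,d) for o,d in rs);b=sum((np.eye(3)-np.outer(d,d))@o for o,d in rs)
    return np.linalg.solve(A,b)
def save(p,n): cv2.imwrite("pics/"+n,cv2.cvtColor(p["color"],cv2.COLOR_RGB2BGR))
E
python3 - <<'E'
from h import *
ps={c:capture(c) for c in("scene","side","wrist")}
for c,p in ps.items(): save(p,c+"0.png"); print(c,np.round(p["pose"],3).tolist(),np.round(p["intrinsics"],1).tolist())
for t in("knob","brick_top","stand"):
    rs=[]
    for c in("scene","side","wrist"):
        r=tip_of(ps[c],t)
        print(t,c,[(np.round(x["centre"],1),round(x["conf"],2)) for x in r[:2]])
        if r and r[0]["conf"]>.4: rs.append(ray(ps[c],r[0]["centre"]))
    if len(rs)>1: print(tri(rs))
o=get_obs();print(o)
E
```

```text
scene [[-0.58, 0.549, -0.602, 1597.799], [0.814, 0.37, -0.447, 745.232], [-0.023, -0.749, -0.662, 1321.849], [0.0, 0.0, 0.0, 1.0]] [[508.2, 0.0, 276.7], [0.0, 508.2, 198.9], [0.0, 0.0, 1.0]]
side [[-0.966, -0.152, 0.208, 272.963], [-0.258, 0.596, -0.76, 1081.835], [-0.008, -0.788, -0.615, 1082.475], [0.0, 0.0, 0.0, 1.0]] [[510.9, 0.0, 275.4], [0.0, 510.9, 201.8], [0.0, 0.0, 1.0]]
wrist [[0.443, -0.864, -0.238, 296.595], [-0.897, -0.427, -0.116, -439.348], [-0.001, 0.265, -0.964, 383.275], [0.0, 0.0, 0.0, 1.0]] [[294.8, 0.0, 282.0], [0.0, 294.8, 212.9], [0.0, 0.0, 1.0]]
knob scene [(array([277.6, 154.3]), 0.55)]
knob side [(array([324.2, 172.8]), 0.65)]
knob wrist []
[450.17981249 -95.87275362 266.03217934]
brick_top scene [(array([254.4, 194.1]), 0.83)]
brick_top side [(array([260.6, 171.7]), 0.84)]
brick_top wrist []
[633.29524602 -64.30416654 245.88523684]
stand scene [(array([271.4, 250.3]), 0.76), (array([277.8, 155.6]), 0.75)]
stand side [(array([257.7, 251.1]), 0.76)]
stand wrist []
[628.55104143  -5.29724324  -1.04360309]
{'time': 0.6, 'joint_positions': array([-1.25797013e+00,  3.42009704e-01,  1.52408059e+00,  1.81454918e-05,
        1.27540956e+00, -1.45972867e-01]), 'dq': array([ 2.14190051e-05,  1.29108696e-04,  1.54625202e-04,  6.91311073e-04,
       -6.83868631e-04, -1.58018872e-03]), 'tau': array([-9.67853885e-04, -4.30934143e+01, -2.44396591e+01,  7.18453014e-02,
        4.83494089e-02,  1.59878306e-05]), 'tool_pos': array([ 232.54538525, -470.69859347,  404.74225292]), 'tcp_rot': array([ 3.14149832e+00, -3.67739304e-06,  4.58793779e-01]), 'contact_force': array([0.59244072, 0.31569976, 0.30452152]), 'moment': array([ 0.07394946, -0.00808975,  0.007865  ]), 'finger_force': 0.0, 'grip_width': 91.3908064959269}
```

View pics/scene0.png

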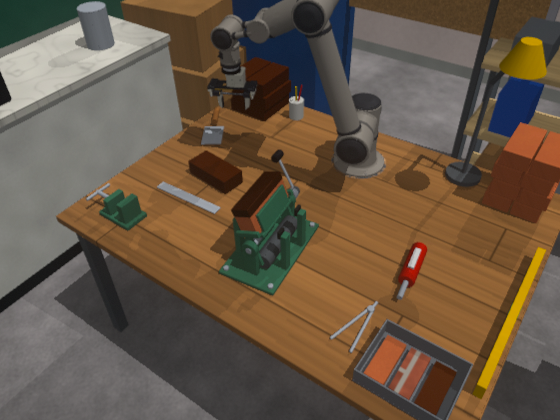

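View pics/side0.png

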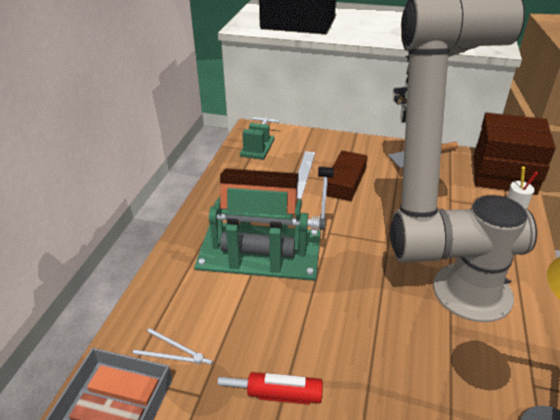

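```bash
python3 - <<'E'
from h import *
from scipy.optimize import least_squares
S=dict(intrinsics=[[508.2,0,276.7],[0,508.2,198.9],[0,0,1]],pose=[[-0.58,0.549,-0.602,1597.799],[0.814,0.37,-0.447,745.232],[-0.023,-0.749,-0.662,1321.849],[0,0,0,1]])
D=dict(intrinsics=[[510.9,0,275.4],[0,510.9,201.8],[0,0,1]],pose=[[-0.966,-0.152,0.208,272.963],[-0.258,0.596,-0.76,1081.835],[-0.008,-0.788,-0.615,1082.475],[0,0,0,1]])
L=[(S,'k',(278,155)),(D,'k',(325,172.5)),(S,'b',(254.4,194.1)),(D,'b',(260.6,171.7)),(S,(0,0,0),(271.4,250.3)),(D,(0,0,0),(257.7,251.1)),
(S,(180,105,14),(270,287)),(S,(-180,105,14),(319,229)),(S,(180,-105,14),(222,268)),(D,(180,105,14),(197,270)),(D,(-180,105,14),(314,276))]
def P(p,w):
    x,y,ps,a,th=p
    q={'k':(-185,150*np.sin(a),130+150*np.cos(a)),'b':(0,136*np.sin(th),130+136*np.cos(th))}.get(w,w) if isinstance(w,str) else w
    c,s=np.cos(ps),np.sin(ps);return np.array([x+c*q[0]-s*q[1],y+s*q[0]+c*q[1],q[2]])
f=lambda p:np.concatenate([proj(c,P(p,w))-uv for c,w,uv in L])
r=least_squares(f,[628,-5,.12,-.4,-.35],loss='soft_l1')
print(np.round(r.x,3));print(np.round(f(r.x).reshape(-1,2),1).tolist(),P(r.x,'k'))
E
```

```text
[ 6.25479e+02 -9.01900e+00  1.12000e-01 -4.65000e-01 -4.15000e-01]
[[0.2, 0.8], [0.4, -0.7], [-0.3, -4.5], [-0.8, 0.4], [-0.2, -1.3], [1.3, -0.7], [1.8, 6.7], [1.1, -4.7], [-4.4, 2.2], [-4.8, -4.5], [0.6, 2.1]] [449.14332491 -96.50850297 264.07603238]
```

```bash
python3 -m inch '[[0.01,-0.01,-0.04,0.1,1],[0.03,-0.02,-0.075,0.2,1],[0.065,-0.042,-0.09,0.3,1],[0.1,-0.065,-0.095,0.339,1],[0.135,-0.09,-0.095,0.339,1],[0.17,-0.113,-0.095,0.339,1],[0.205,-0.136,-0.095,0.339,1],[0.24,-0.16,-0.095,0.339,1]]'; python3 - <<'E'
from h import *
p=capture("wrist");save(p,"w1.png")
for t in("knob","brick_top","stand"):print(t,[(np.round(x["centre"],1),round(x["conf"],2),proj(p,[449,-96.5,264]).round()) for x in tip_of(p,t)[:2]])
o=get_obs();print(o["tool_pos"],o["tcp_rot"])
E
```

```text
time: 1.27
tool_pos: [374.4, -224.0, 500.0]
tcp_rot: [3.141, -0.001, 0.119]
contact_force: [1.3, -0.5, 0.2]
grip_width: 91.6
finger_force: 0.0
knob [(array([117.8, 108.3]), 0.9, array([110., 105.]))]
brick_top []
stand []
[ 374.37933197 -225.09095953  499.95525922] [ 3.14065816e+00 -9.52417815e-05  1.23016910e-01]
```

View pics/w1.png

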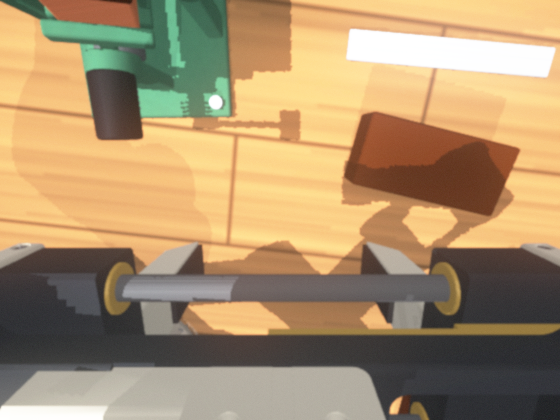

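```bash
python3 - <<'E'
from h import *
p=capture("wrist")
g=p["color"].astype(int)
green=((g[...,1]>g[...,0]+25)&(g[...,1]>g[...,2]+10)).astype(np.uint8)
pts=[]
for r in range(15,105,5):
    c=np.where(green[r,150:260])[0]
    if len(c): o,d=ray(p,(150+c.max()+.5,r)); pts.append((o+d*(16-o[2])/d[2])[:2])
pts=np.array(pts);print(pts.round(1).tolist())
l=cv2.fitLine(pts.astype(np.float32),cv2.DIST_HUBER,0,.01,.01).ravel();print(l,np.arctan2(l[1],l[0]))
rows=[(c,np.where(green[60:140,c])[0]) for c in range(150,225,5)]
q=[]
for c,r in rows:
    if len(r): o,d=ray(p,(c,60+r.max()+.5));q.append((o+d*(16-o[2])/d[2])[:2].round(1).tolist())
print(q)
k=tip_of(p,"knob")[0]["centre"];o,d=ray(p,k);print("knob",k,o+d*(270-o[2])/d[2],o+d*(260-o[2])/d[2])
E
```

```text
[[589.6, -121.0], [583.5, -121.4], [577.5, -121.9], [571.3, -122.3], [565.1, -122.7], [559.1, -124.6], [552.8, -125.1], [546.5, -125.5], [540.1, -126.0], [533.7, -126.5], [527.2, -126.9], [520.6, -127.4], [514.2, -129.3], [507.8, -131.3], [501.1, -131.8], [494.3, -132.3], [487.5, -132.8], [480.6, -133.3]]
[ 9.92940843e-01  1.18610822e-01  5.37473145e+02 -1.26641335e+02] 0.11889071
[[444.5, -18.6], [445.4, -26.0], [446.4, -33.5], [447.3, -40.9], [448.2, -48.3], [449.1, -55.7], [450.0, -63.1], [452.4, -70.4], [453.3, -77.8], [455.6, -85.2], [456.5, -92.6], [456.0, -100.0], [457.0, -107.4], [456.5, -114.9], [457.4, -122.3]]
knob [115.8, 105.6] [ 448.52219026 -104.63746099  270.        ] [448.67232727 -99.2715442  260.        ]
```

```bash
python3 -m inch '[[0.022,-0.028,0,0.003,1],[0.045,-0.056,0,0.003,1],[0.068,-0.085,0,0.003,1],[0.091,-0.114,0,0.003,1],[0.091,-0.114,0.02,0.003,1],[0.091,-0.114,0.02,0.003,1]]'; python3 - <<'E'
from h import *
p=capture("wrist");save(p,"w2.png")
print(tip_of(p,"knob")[:1],tip_of(p,"brick_top")[:1],proj(p,[451,-101.1,263]))
o=get_obs();print(o["tool_pos"],o["tcp_rot"],np.array(p["pose"]).round(3).tolist())
E
```

```text
time: 2.07
tool_pos: [450.9, -102.0, 476.9]
tcp_rot: [-3.139, 0.005, 0.117]
contact_force: [-0.6, 0.4, -0.8]
grip_width: 91.8
finger_force: 0.0
[{'centre': [278.8, 240.6], 'conf': 0.81}] [] [280.74785241 236.6810082 ]
[ 450.47552022 -103.55281042  479.9777193 ] [3.14131495e+00 5.76410818e-04 1.14101634e-01] [[0.117, -0.956, -0.268, 521.788], [-0.993, -0.114, -0.029, -94.081], [-0.002, 0.27, -0.963, 455.705], [0.0, 0.0, 0.0, 1.0]]
```

View pics/w2.png

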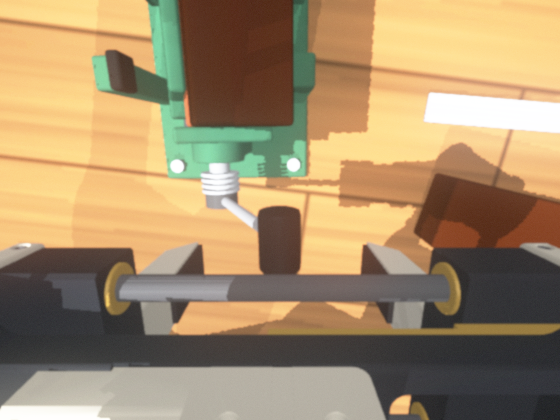

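```bash
python3 -m inch '[[-0.001,-0.003,0.035,0,1],[-0.001,-0.003,0.057,0,1],[-0.001,-0.003,0.057,0,1],[-0.001,-0.003,0.057,0,0],[-0.001,-0.003,0.057,0,0],[-0.001,-0.003,0.057,0,0],[-0.001,-0.003,0.057,0,0],[-0.001,-0.003,0.057,0,0]]'; python3 - <<'E'
from h import *
p=capture("wrist");save(p,"w3.png")
print(tip_of(p,"knob")[:1],tip_of(p,"brick_top")[:1])
o=get_obs();print(o["tool_pos"],o["tcp_rot"],o["grip_width"],o["finger_force"],np.array(p["pose"]).round(3).tolist())
E
```

```text
time: 2.88
tool_pos: [449.5, -99.2, 423.7]
tcp_rot: [3.141, -0.002, 0.117]
contact_force: [0.0, -0.1, 0.2]
grip_width: 63.0
finger_force: 0.0
[{'centre': [285.5, 279.6], 'conf': 0.88}] []
[449.44553635 -98.98744165 423.09163175] [ 3.14118144e+00 -5.88566990e-04  1.16930485e-01] 50.94931799230075 0.0 [[0.117, -0.958, -0.262, 520.608], [-0.993, -0.112, -0.031, -91.415], [0.001, 0.264, -0.965, 403.002], [0.0, 0.0, 0.0, 1.0]]
```

View pics/w3.png

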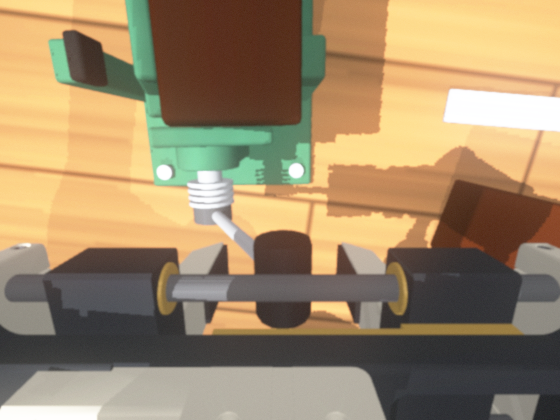

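```bash
cat > vis.py <<'E'
from h import *
from scipy.optimize import least_squares
O=np.array([626.4,-10.,0]);PS=.12
e=np.array([np.cos(PS),np.sin(PS),0]);n=np.array([-np.sin(PS),np.cos(PS),0])
def edges(p):
    g=p["color"].astype(int);R,G,B=g[...,0],g[...,1],g[...,2]
    m=((R>G*1.7)&(R<135)&(R>25)).astype(np.uint8);m[250:]=0
    k,lab,st,_=cv2.connectedComponentsWithStats(cv2.morphologyEx(m,cv2.MORPH_OPEN,np.ones((5,5))))
    i=1+np.argmax([s[4]*(s[1]<5)*(s[0]<380) for s in st[1:]]);m=lab==i
    bot=st[i][1]+st[i][3];out=[]
    for r in range(8,bot-12,4):
        c=np.where(m[r])[0]
        if len(c): out.append((r,c.min()-.0,c.max()+1.))
    return np.array(out),bot
def lean(p,y0=0.):
    E,bot=edges(p)
    if len(E)<5: return np.nan,9,bot
    L=[ray(p,(c,r+.5)) for r,c,_ in E];Q=[ray(p,(c,r+.5)) for r,_,c in E]
    def f(t):
        t=t[0];o=[]
        for S,s in((L,1),(Q,-1)):
            y=s*32.5*np.cos(t)+136*np.sin(t);z=130+136*np.cos(t)-s*32.5*np.sin(t)
            o+=[n@(a+d*(z-a[2])/d[2]-O)-y0-y for a,d in S]
        return np.array(o)
    r=least_squares(f,[0.],loss='soft_l1');v=f(r.x);h=len(v)//2
    return r.x[0],(v[:h].mean(),v[h:].mean(),v.std()),bot
E
python3 -m inch '[[0,0,0,0,0],[0,0,0,0,0],[0,0,0,0,0],[0,0,0,0,0]]'; python3 - <<'E'
from vis import *
for i in range(2):
    p=capture("wrist")
    for y0 in(-3,0,3): print(y0,lean(p,y0))
E_,b=edges(p);print(E_[::6].tolist(),p["color"][60,250],p["color"][60,150:175:4].tolist())
save(p,"w4.png");o=get_obs();print(o)
t=o["tool_pos"]-O;print(e@t,n@t,t[2]-159)
E
```

```text
time: 3.37
tool_pos: [449.4, -99.0, 422.7]
tcp_rot: [-3.142, 0.0, 0.117]
contact_force: [0.0, -0.3, -0.2]
grip_width: 29.2
finger_force: 29.9
-3 (np.float64(-0.3836276725860107), (np.float64(-4.954435192195196), np.float64(7.548720741211949), np.float64(6.666573497157068)), np.int32(100))
0 (np.float64(-0.4053768555526429), (np.float64(-4.810139347335147), np.float64(6.9100751656725325), np.float64(6.304269171613491)), np.int32(100))
3 (np.float64(-0.4272576149968098), (np.float64(-4.638885636519768), np.float64(6.242937432750833), np.float64(5.920654650739833)), np.int32(100))
-3 (np.float64(-0.3317064186616356), (np.float64(-10.095027510527048), np.float64(1.7853053757414465), np.float64(7.477429803651225)), np.int32(95))
0 (np.float64(-0.3546688765460332), (np.float64(-9.795047283648854), np.float64(1.3797097436386871), np.float64(7.208013125516613)), np.int32(95))
3 (np.float64(-0.3792475376819141), (np.float64(-9.24743212536985), np.float64(1.107599261812129), np.float64(6.905579628904375)), np.int32(95))
[[8.0, 150.0, 301.0], [32.0, 183.0, 300.0], [56.0, 189.0, 300.0], [80.0, 2
[... 207 characters left out ...]
.65973906e+00,  2.03377196e-06,
        1.27419830e+00,  1.07023672e+00]), 'dq': array([-1.72137837e-03,  8.32600085e-05, -1.67598274e-03, -1.55639769e-03,
       -2.65769145e-03,  9.07255831e-04]), 'tau': array([-2.09442680e-01, -3.58886540e+01, -2.45025444e+01, -1.51017448e-02,
       -1.14986678e-01,  1.00170001e-01]), 'tool_pos': array([449.41954668, -98.96568678, 422.71890727]), 'tcp_rot': array([-3.14157968e+00,  1.96571673e-05,  1.17018205e-01]), 'contact_force': array([ 0.21881293,  0.21323678, -0.59694182]), 'moment': array([0.12440108, 0.01819462, 0.07714153]), 'finger_force': 29.88247884437442, 'grip_width': 29.110631745021887}
-186.3580011697336 -67.13918141884547 263.71890726658
```

```bash
sed -i 's/R>G\*1.7)&(R<135)/R>G*1.3)\&(R<135)/' vis.py; python3 - <<'E'
from vis import *
for i in range(2):
    p=capture("wrist")
    for y0 in(-3,0,3): print(y0,np.round(np.hstack(lean(p,y0)),3))
E_,b=edges(p);print(E_[::6].tolist())
q=p["color"].copy()
for r,a,b in E_: q[r,int(a)]=q[r,int(b)]=(255,255,0)
save(dict(color=q),"w5.png")
print([p["color"][60,c].tolist() for c in (130,140,150,158,295,300,305,315)])
E
```

```text
-3 [ -0.328  -0.23    0.29    0.32  123.   ]
0 [-3.51e-01  9.20e-02 -1.24e-01  2.17e-01  1.23e+02]
3 [ -0.374   0.421  -0.593   0.541 123.   ]
-3 [ -0.328  -0.229   0.289   0.319 123.   ]
0 [-3.51e-01  9.30e-02 -1.25e-01  2.17e-01  1.23e+02]
3 [ -0.374   0.421  -0.593   0.541 123.   ]
[[8.0, 150.0, 302.0], [32.0, 152.0, 302.0], [56.0, 155.0, 302.0], [80.0, 158.0, 302.0], [104.0, 161.0, 301.0]]Traceback (most recent call last):
  File "<stdin>", line 7, in <module>
IndexError: only integers, slices (`:`), ellipsis (`...`), numpy.newaxis (`None`) and integer or boolean arrays are valid indices
```

```bash
cat > plan.py <<'E'
# usage: plan.py NROWS [from to T delay]   (last 4: new min-jerk reference for the lean)
import sys,pickle,os
from vis import *
LAG=.05;DT=1/240;RMAX=.11
k,kd=.40,.02
def step(x,a,ad):
    th,om,s,b=x;l=a+b-th;fr=.003*np.tanh(om/.01)
    dd=(s*.615*np.sin(th)+k*l+kd*(ad-om)-.012*om-fr)/(s*.05)
    om=om+dd*DT;th=th+om*DT
    if abs(th)>.35: th=np.sign(th)*.35; om=0. if om*th>0 else om
    return np.array([th,om,s,b])
def prop(x,t,t1,T,A):
    f=lambda q:np.interp(q-LAG,T,A)
    for i in range(int(round((t1-t)/DT))):
        q=t+i*DT;x=step(x,f(q),(f(q+DT)-f(q))/DT)
    return x
fn="st.pkl"
if os.path.exists(fn): S=pickle.load(open(fn,"rb"))
else:
    t=get_obs()["time"];S=dict(t=t,x=np.array([-.35,0,1,0.]),P=np.diag([1e-5,1e-5,.005,.0006]),T=[t-1,t],A=[-.464]*2,ref=(0,1,-.35,-.35))
def ref(t):
    t0,D,f,g=S["ref"];u=np.clip((t-t0)/D,0,1);d=g-f
    return f+d*u**3*(10-15*u+6*u*u),d/D*u*u*(30-60*u+30*u*u),d/D/D*u*(60-180*u+120*u*u)
for i in range(2):
    t=get_obs()["time"];m=lean(capture("wrist"))
    g=lambda x:prop(x,S["t"],t,S["T"],S["A"])
    x=g(S["x"]);F=np.array([(g(S["x"]+v)-x)/1e-3 for v in np.eye(4)*1e-3]).T;h=max(t-S["t"],0)
    P=F@S["P"]@F.T+np.diag([1e-6,h*.004,1e-6,1e-6])+np.eye(4)*1e-9
    if np.isfinite(m[0]) and m[1][2]<2:
        H=P[:,0]/(P[0,0]+.003**2);inn=m[0]-x[0];x=x+H*inn;P=P-np.outer(H,P[0])
    else: inn=np.nan
    x[2]=np.clip(x[2],.85,1.15);S.update(t=t,x=x,P=P)
    print("t%.3f meas %.4f inn %.4f x %s"%(t,m[0],inn,x.round(4)),np.round(m[1],1))
o=get_obs();d=o["tool_pos"]-O;y,z=n@d,d[2]-289
print("knob x %.1f lean meas %.3f cmd %.3f rad %.1f grip %.1f F"%(e@d,np.arctan2(y,z),S["A"][-1],np.hypot(y,z),o["finger_force"]),o["contact_force"].round(1))
t=o["time"]
if len(sys.argv)>2: f,g,D,dl=map(float,sys.argv[2:6]);S["ref"]=(t+dl,D,f,g)
x=prop(S["x"],S["t"],t,S["T"],S["A"]);a=a0=S["A"][-1];T=S["T"][-3:]+[t];A=S["A"][-3:]+[a];rows=[]
rnd=lambda v:round(v*2000)/2000
W=3.5
for i in range(int(sys.argv[1])):
    tt=t+i/12;th=x[0]+x[1]*.09;r,rd,rdd=ref(tt+.1)
    dd=rdd+1.8*W*(rd-x[1])+W*W*(r-th)
    fr=.003*np.sign(rd) if abs(rd)>.02 else 0
    c=th-x[3]+(x[2]*.05*dd-x[2]*.615*np.sin(th)+fr+.012*x[1])/k
    c=np.clip(c,a-RMAX,a+RMAX)
    ty=rnd(-.15*(np.sin(c)-np.sin(a0)));tz=rnd(-.15*(np.cos(c)-np.cos(a0)))
    a=np.arcsin(np.sin(a0)-ty/.15);rows.append([0,ty,tz,0,0])
    T.append(tt+1/12);A.append(a);x=prop(x,tt,tt+1/12,T,A)
S["T"],S["A"]=T,A
pickle.dump(S,open(fn,"wb"))
print("rows",str(rows).replace(" ",""),"leans",np.round(A[4:],2),"pred end",x[:2].round(3),"ref",np.round(ref(T[-1]),3))
E
python3 plan.py 8 -0.35 0 2.2 0.45
```

```text
t3.567 meas -0.3515 inn -0.0015 x [-0.3508  0.      1.      0.    ] [ 0.1 -0.2  0.2]
t3.617 meas -0.3515 inn -0.0015 x [-0.3502  0.      1.      0.    ] [ 0.1 -0.2  0.2]
knob x -186.4 lean meas -0.466 cmd -0.464 rad 149.6 grip 29.9 F [0.3 0.  0.7]
rows [[0,-0.015,-0.0065,0,0],[0,-0.031,-0.0115,0,0],[0,-0.047,-0.0145,0,0],[0,-0.0635,-0.016,0,0],[0,-0.08,-0.0155,0,0],[0,-0.0965,-0.013,0,0],[0,-0.1005,-0.012,0,0],[0,-0.102,-0.0115,0,0]] leans [-0.24 -0.13 -0.02  0.09  0.2   0.22  0.23] pred end [-0.345  0.058] ref [-0.347  0.038  0.309]
```

```bash
python3 -m inch '[[0,-0.015,-0.0065,0,0],[0,-0.031,-0.0115,0,0],[0,-0.047,-0.0145,0,0],[0,-0.0635,-0.016,0,0],[0,-0.08,-0.0155,0,0],[0,-0.0965,-0.013,0,0],[0,-0.1005,-0.012,0,0],[0,-0.102,-0.0115,0,0]]' | head -2; python3 plan.py 4
```

```text
time: 4.33
tool_pos: [437.9, 2.5, 435.4]
t4.333 meas -0.2435 inn nan x [-0.3452  0.0579  1.      0.    ] [ 0.7 -7.6  4.2]
t4.383 meas -0.2423 inn nan x [-0.3417  0.078   1.      0.    ] [ 0.7 -7.6  4.2]
knob x -185.7 lean meas 0.232 cmd 0.235 rad 150.5 grip 30.0 F [ 0.7 -1.5  7.7]
rows [[0,0.0,0.0,0,0],[0,0.0005,0.0,0,0],[0,0.002,-0.0005,0,0],[0,0.004,-0.001,0,0]] leans [0.23 0.23 0.22 0.21] pred end [-0.283  0.221] ref [-0.295  0.207  0.37 ]
```

```bash
python3 - <<'E'
from vis import *
import pickle
p=capture("wrist");pickle.dump(p,open("p.pkl","wb"));print(np.round(np.hstack(lean(p)),3))
q=p["color"].copy()
for r,a,b in edges(p)[0].astype(int): q[r,a]=q[r,min(b,559)]=(255,255,0)
save(dict(color=q),"w5.png")
E
```

```text
[ -0.241   0.75   -7.596   4.178 128.   ]
```

View pics/w5.png

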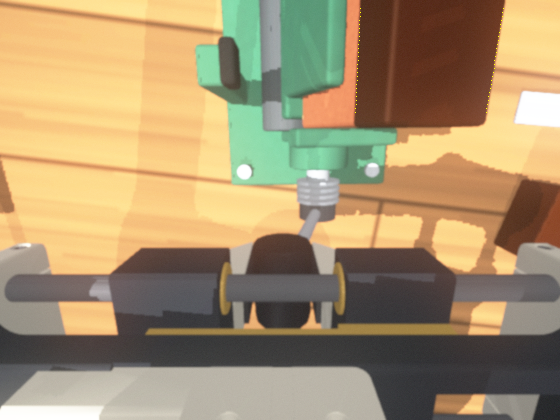

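```bash
python3 - <<'E'
s=open('vis.py').read()
s=s.replace("""    r=least_squares(f,[0.],loss='soft_l1');v=f(r.x);h=len(v)//2
""","""    r=least_squares(f,[0.],loss='soft_l1');c=L[0][0]-O;N=len(L)
    for _ in range(3):
        t=r.x[0];yc=n@c*np.cos(t)-(c[2]-130)*np.sin(t)
        w=np.r_[np.full(N,yc<18.),np.full(N,yc>-18.)].astype(bool)
        r=least_squares(lambda q:f(q)[w],[t],loss='soft_l1')
    v=f(r.x)[w];v2=f(r.x);return r.x[0],(v2[:N].mean(),v2[N:].mean(),v.std()),bot
""")
open('vis.py','w').write(s)
E
python3 - <<'E'
import pickle
from vis import *
print(np.round(np.hstack(lean(pickle.load(open("p.pkl","rb")))),3))
E
python3 -m inch '[[0,0.0,0.0,0,0]]' |head -1; python3 plan.py 4
```

```text
[-3.4300e-01  1.4762e+01 -2.0000e-03  1.9900e-01  1.2800e+02]
time: 4.57
t4.567 meas -0.3370 inn -0.0162 x [-0.3369  0.0728  1.0274 -0.0059] [14.4 -0.   0.2]
t4.617 meas -0.3339 inn -0.0010 x [-0.3336  0.0795  1.0286 -0.0062] [14.3 -0.   0.2]
knob x -185.7 lean meas 0.230 cmd 0.207 rad 150.5 grip 30.0 F [-0.1 -1.4  8.9]
rows [[0,-0.016,0.0045,0,0],[0,-0.0275,0.0085,0,0],[0,-0.0205,0.006,0,0],[0,-0.0045,0.001,0,0]] leans [0.32 0.4  0.35 0.24] pred end [-0.262  0.375] ref [-0.238  0.276  0.205]
```

```bash
python3 - <<'E'
import pickle
S=pickle.load(open("st.pkl","rb"));S["T"]=[4.3,4.6];S["A"]=[.235,.235];pickle.dump(S,open("st.pkl","wb"))
E
python3 plan.py 5 -0.34 0 2.2 -0.3
```

```text
t4.667 meas -0.3312 inn -0.0019 x [-0.3304  0.0837  1.0308 -0.0068] [14.2 -0.   0.2]
t4.717 meas -0.3268 inn -0.0009 x [-0.3265  0.0918  1.0319 -0.0071] [14.  -0.   0.2]
knob x -185.7 lean meas 0.230 cmd 0.235 rad 150.5 grip 30.0 F [-0.7 -0.9  9.7]
rows [[0,0.0015,-0.0005,0,0],[0,0.001,0.0,0,0],[0,0.0,0.0,0,0],[0,0.001,0.0,0,0],[0,0.003,-0.0005,0,0]] leans [0.23 0.24 0.23 0.21] pred end [-0.256  0.221] ref [-0.272  0.224  0.323]
```

```bash
python3 -m inch '[[0,0.0015,-0.0005,0,0],[0,0.001,0.0,0,0],[0,0.0,0.0,0,0],[0,0.001,0.0,0,0],[0,0.003,-0.0005,0,0]]' |head -1; python3 plan.py 5
```

```text
time: 5.18
t5.183 meas -0.2749 inn -0.0192 x [-0.2746  0.1622  1.0419 -0.0116] [11.5 -0.   0.2]
t5.233 meas -0.2657 inn 0.0006 x [-0.2659  0.173   1.0418 -0.0114] [11.  -0.   0.2]
knob x -185.7 lean meas 0.212 cmd 0.214 rad 150.4 grip 30.0 F [0.5 1.9 8.9]
rows [[0,-0.011,0.003,0,0],[0,-0.006,0.0015,0,0],[0,0.007,-0.0015,0,0],[0,0.017,-0.0025,0,0],[0,0.021,-0.003,0,0]] leans [0.29 0.26 0.17 0.1  0.07] pred end [-0.14   0.285] ref [-0.132  0.281 -0.126]
```

```bash
python3 -m inch '[[0,-0.011,0.003,0,0],[0,-0.006,0.0015,0,0],[0,0.007,-0.0015,0,0],[0,0.017,-0.0025,0,0],[0,0.021,-0.003,0,0]]' |head -1; python3 plan.py 4
```

```text
time: 5.7
t5.700 meas -0.1442 inn -0.0045 x [-0.1441  0.2722  1.0412 -0.0126] [ 3.  -0.   0.2]
t5.750 meas -0.1320 inn -0.0009 x [-0.1317  0.2455  1.0403 -0.0132] [ 2.7 -0.   0.2]
knob x -186.0 lean meas 0.068 cmd 0.073 rad 149.3 grip 30.0 F [2.  2.9 5. ]
rows [[0,-0.0025,0.0,0,0],[0,0.001,0.0,0,0],[0,0.0065,-0.0005,0,0],[0,0.01,-0.0005,0,0]] leans [0.09 0.07 0.03 0.01] pred end [-0.053  0.152] ref [-0.033  0.156 -0.399]
```

```bash
python3 -m inch '[[0,-0.0025,0.0,0,0],[0,0.001,0.0,0,0],[0,0.0065,-0.0005,0,0],[0,0.01,-0.0005,0,0]]' |head -1; python3 plan.py 4
```

```text
time: 6.13
t6.133 meas -0.0530 inn 0.0004 x [-0.053   0.1538  1.0407 -0.0129] [ 0.3 -0.3  0.4]
t6.183 meas -0.0433 inn 0.0027 x [-0.0442  0.1435  1.0447 -0.0109] [ 0.1 -0.1  0.2]
knob x -186.1 lean meas 0.003 cmd 0.006 rad 149.1 grip 30.0 F [2.3 3.2 4. ]
rows [[0,0.0045,0.0,0,0],[0,0.004,0.0,0,0],[0,0.0005,0.0,0,0],[0,-0.002,0.0,0,0]] leans [-0.02 -0.02  0.    0.02] pred end [-0.019  0.009] ref [-0.     0.009 -0.166]
```

```bash
python3 -m inch '[[0,0.0045,0.0,0,0],[0,0.004,0.0,0,0],[0,0.0005,0.0,0,0],[0,-0.002,0.0,0,0]]' |head -1; python3 plan.py 4
```

```text
time: 6.57
t6.567 meas -0.0073 inn 0.0114 x [-0.0075  0.0433  1.0554 -0.0056] [ 0.1 -0.1  0.2]
t6.617 meas -0.0040 inn 0.0012 x [-0.0045  0.0504  1.0566 -0.005 ] [ 0.  -0.   0.2]
knob x -186.2 lean meas 0.017 cmd 0.020 rad 149.2 grip 30.0 F [ 1.  -3.9  0.7]
rows [[0,0.009,0.0,0,0],[0,0.009,0.0,0,0],[0,0.004,0.0,0,0],[0,0.001,0.0,0,0]] leans [-0.04 -0.04 -0.01  0.01] pred end [ 0.002 -0.01 ] ref [0. 0. 0.]
```

Nearly upright; keep regulating.

```bash
python3 -m inch '[[0,0.009,0.0,0,0],[0,0.009,0.0,0,0],[0,0.004,0.0,0,0],[0,0.001,0.0,0,0]]' |head -1; python3 plan.py 4
```

```text
time: 7.0
t7.000 meas 0.0103 inn nan x [ 0.0019 -0.0099  1.0566 -0.005 ] [-1.1  0.   2.2]
t7.050 meas 0.0119 inn nan x [ 0.0016 -0.0026  1.0566 -0.005 ] [-1.   0.   2.1]
knob x -186.3 lean meas 0.012 cmd 0.013 rad 149.4 grip 30.0 F [-0.7 -2.3  4.2]
rows [[0,0.002,0.0,0,0],[0,0.002,0.0,0,0],[0,0.0015,0.0,0,0],[0,0.0015,0.0,0,0]] leans [-0. -0.  0.  0.] pred end [ 0.001 -0.002] ref [0. 0. 0.]
```

```bash
sed -i 's/v\.std()),bot/np.median(abs(v))),bot/; s/loss=.soft_l1./loss="soft_l1",f_scale=.3/g' vis.py; python3 - <<'E'
import pickle
S=pickle.load(open("st.pkl","rb"));S["T"]=S["T"][:-4];S["A"]=S["A"][:-4];pickle.dump(S,open("st.pkl","wb"))
E
python3 plan.py 4
```

```text
t7.100 meas 0.0137 inn 0.0122 x [ 0.0135  0.0226  1.064  -0.0015] [-1.  -0.   0.1]
t7.150 meas 0.0162 inn 0.0015 x [ 1.5600e-02  3.0400e-02  1.0648e+00 -1.0000e-03] [-0.9  0.   0.1]
knob x -186.2 lean meas 0.011 cmd 0.013 rad 149.4 grip 30.0 F [-1.  -3.5  4.6]
rows [[0,0.013,0.0005,0,0],[0,0.0125,0.0005,0,0],[0,0.0055,0.0,0,0],[0,0.001,0.0,0,0]] leans [-0.07 -0.07 -0.02  0.01] pred end [ 0.014 -0.034] ref [0. 0. 0.]
```

```bash
python3 -m inch '[[0,0.013,0.0005,0,0],[0,0.0125,0.0005,0,0],[0,0.0055,0.0,0,0],[0,0.001,0.0,0,0]]' |head -1; python3 plan.py 4
```

```text
time: 7.53
t7.533 meas 0.0205 inn 0.0065 x [ 0.0202 -0.0155  1.0693  0.0012] [-1.8  0.1  0.2]
t7.583 meas 0.0216 inn 0.0018 x [0.0209 0.0046 1.0704 0.0017] [-1.6  0.   0.1]
knob x -186.2 lean meas 0.009 cmd 0.006 rad 149.2 grip 30.0 F [-0.1 -1.7  2.1]
rows [[0,0.01,0.0005,0,0],[0,0.01,0.0005,0,0],[0,0.0045,0.0,0,0],[0,0.0015,0.0,0,0]] leans [-0.06 -0.06 -0.02 -0.  ] pred end [ 0.015 -0.033] ref [0. 0. 0.]
```

```bash
python3 -m inch '[[0,0.01,0.0005,0,0],[0,0.01,0.0005,0,0],[0,0.0045,0.0,0,0],[0,0.0015,0.0,0,0]]' |head -1; python3 plan.py 4
```

```text
time: 7.97
t7.967 meas 0.0216 inn 0.0062 x [ 0.0213 -0.0165  1.0736  0.0033] [-2.4  0.1  0.1]
t8.017 meas 0.0218 inn 0.0011 x [ 0.0214 -0.0026  1.0741  0.0035] [-2.1  0.   0.2]
knob x -186.2 lean meas -0.005 cmd -0.004 rad 149.2 grip 30.0 F [-0.  -3.7  2.4]
rows [[0,0.0075,0.0,0,0],[0,0.0075,0.0,0,0],[0,0.0035,0.0,0,0],[0,0.0005,0.0,0,0]] leans [-0.05 -0.05 -0.03 -0.01] pred end [ 0.015 -0.031] ref [0. 0. 0.]
```

```bash
python3 -m inch '[[0,0.0075,0.0,0,0],[0,0.0075,0.0,0,0],[0,0.0035,0.0,0,0],[0,0.0005,0.0,0,0]]' |head -1; python3 plan.py 4
```

```text
time: 8.4
t8.400 meas 0.0177 inn 0.0027 x [ 0.0175 -0.0248  1.0754  0.0042] [-1.5  0.   0.2]
t8.450 meas 0.0173 inn 0.0008 x [ 0.017  -0.0129  1.0757  0.0044] [-1.3 -0.   0.1]
knob x -186.2 lean meas -0.008 cmd -0.007 rad 149.4 grip 30.0 F [-0.7 -3.4  3.4]
rows [[0,0.004,0.0,0,0],[0,0.0045,0.0,0,0],[0,0.0025,0.0,0,0],[0,0.0005,0.0,0,0]] leans [-0.03 -0.04 -0.02 -0.01] pred end [ 0.012 -0.021] ref [0. 0. 0.]
```

Steady. Continue; since ~6.2 s it has been within bounds.

```bash
python3 -m inch '[[0,0.004,0.0,0,0],[0,0.0045,0.0,0,0],[0,0.0025,0.0,0,0],[0,0.0005,0.0,0,0]]' |head -1; python3 plan.py 6
```

```text
time: 8.83
t8.833 meas 0.0156 inn 0.0040 x [ 0.0153 -0.0114  1.0769  0.0051] [-1.4  0.   0.1]
t8.883 meas 0.0159 inn 0.0010 x [ 0.0155 -0.0026  1.0772  0.0053] [-1.  -0.   0.1]
knob x -186.2 lean meas -0.012 cmd -0.010 rad 149.4 grip 30.0 F [-0.7 -2.3  4.8]
rows [[0,0.0045,0.0,0,0],[0,0.004,0.0,0,0],[0,0.0015,0.0,0,0],[0,0.0,0.0,0,0],[0,0.0005,0.0,0,0],[0,0.001,0.0,0,0]] leans [-0.04 -0.04 -0.02 -0.01 -0.01 -0.02] pred end [ 0.009 -0.01 ] ref [0. 0. 0.]
```

```bash
python3 -m inch '[[0,0.0045,0.0,0,0],[0,0.004,0.0,0,0],[0,0.0015,0.0,0,0],[0,0.0,0.0,0,0],[0,0.0005,0.0,0,0],[0,0.001,0.0,0,0]]' |head -1; python3 plan.py 6
```

```text
time: 9.43
t9.433 meas 0.0122 inn 0.0033 x [ 0.0121 -0.004   1.0781  0.0059] [-1.3 -0.   0.1]
t9.483 meas 0.0120 inn 0.0001 x [ 0.012  -0.0039  1.0781  0.0059] [-1.5  0.   0.1]
knob x -186.2 lean meas -0.020 cmd -0.017 rad 149.3 grip 30.0 F [ 0.2 -3.4  5. ]
rows [[0,0.002,0.0,0,0],[0,0.001,0.0,0,0],[0,0.0,0.0,0,0],[0,-0.0005,0.0,0,0],[0,-0.0005,0.0,0,0],[0,-0.0005,0.0,0,0]] leans [-0.03 -0.02 -0.02 -0.01 -0.01 -0.01] pred end [ 0.007 -0.007] ref [0. 0. 0.]
```

```bash
python3 -m inch '[[0,0.002,0.0,0,0],[0,0.001,0.0,0,0],[0,0.0,0.0,0,0],[0,-0.0005,0.0,0,0],[0,-0.0005,0.0,0,0],[0,-0.0005,0.0,0,0]]' |head -1; python3 plan.py 6
```

```text
time: 10.03
t10.033 meas 0.0109 inn 0.0041 x [ 0.0107 -0.0012  1.0789  0.0065] [-1.2 -0.   0.1]
t10.083 meas 0.0110 inn 0.0003 x [1.0900e-02 1.0000e-04 1.0789e+00 6.6000e-03] [-1.4  0.   0.1]
knob x -186.2 lean meas -0.017 cmd -0.014 rad 149.3 grip 30.0 F [-1.3 -2.1  5.7]
rows [[0,0.0025,0.0,0,0],[0,0.002,0.0,0,0],[0,0.0005,0.0,0,0],[0,0.0,0.0,0,0],[0,0.0,0.0,0,0],[0,0.0005,0.0,0,0]] leans [-0.03 -0.03 -0.02 -0.01 -0.01 -0.02] pred end [ 0.007 -0.007] ref [0. 0. 0.]
```

```bash
python3 -m inch '[[0,0.0025,0.0,0,0],[0,0.002,0.0,0,0],[0,0.0005,0.0,0,0],[0,0.0,0.0,0,0],[0,0.0,0.0,0,0],[0,0.0005,0.0,0,0]]' |head -1; python3 plan.py 5 0.008 0.352 2.4 0
```

```text
time: 10.63
t10.633 meas 0.0088 inn 0.0020 x [ 0.0086 -0.0041  1.0792  0.0069] [-1.6  0.   0.1]
t10.683 meas 0.0089 inn 0.0004 x [ 0.0087 -0.0033  1.0793  0.0069] [-1.   0.   0.1]
knob x -186.2 lean meas -0.021 cmd -0.017 rad 149.3 grip 30.0 F [-1.3 -2.9  4.8]
rows [[0,-0.005,0.0,0,0],[0,-0.009,0.0,0,0],[0,-0.0095,0.0,0,0],[0,-0.0085,0.0,0,0],[0,-0.0075,0.0,0,0]] leans [0.02 0.04 0.05 0.04 0.03] pred end [0.027 0.112] ref [0.022 0.089 0.336]
```

```bash
python3 -m inch '[[0,-0.005,0.0,0,0],[0,-0.009,0.0,0,0],[0,-0.0095,0.0,0,0],[0,-0.0085,0.0,0,0],[0,-0.0075,0.0,0,0]]' |head -1; python3 plan.py 5
```

```text
time: 11.15
t11.150 meas 0.0330 inn 0.0061 x [0.0326 0.1251 1.0798 0.0076] [-1.9  0.   0.2]
t11.200 meas 0.0401 inn 0.0008 x [0.0398 0.1452 1.0798 0.0077] [-2.1  0.   0.1]
knob x -186.1 lean meas 0.033 cmd 0.033 rad 149.2 grip 30.0 F [ 0.8 -0.6  2.4]
rows [[0,0.0085,0.0,0,0],[0,0.011,0.0,0,0],[0,0.009,0.0,0,0],[0,0.008,0.0,0,0],[0,0.0105,0.0,0,0]] leans [-0.02 -0.04 -0.03 -0.02 -0.04] pred end [0.127 0.223] ref [0.111 0.243 0.189]
```

```bash
python3 -m inch '[[0,0.0085,0.0,0,0],[0,0.011,0.0,0,0],[0,0.009,0.0,0,0],[0,0.008,0.0,0,0],[0,0.0105,0.0,0,0]]' |head -1; python3 plan.py 4
```

```text
time: 11.67
t11.667 meas 0.1208 inn -0.0059 x [0.1209 0.2084 1.0794 0.0074] [-2.4 -1.3  0.3]
t11.717 meas 0.1294 inn -0.0023 x [0.1301 0.2066 1.079  0.0072] [-2.  -1.7  0.3]
knob x -186.2 lean meas -0.038 cmd -0.037 rad 149.2 grip 30.0 F [0.3 1.7 2.8]
rows [[0,0.0015,0.0,0,0],[0,0.0075,0.0005,0,0],[0,0.0135,0.001,0,0],[0,0.0175,0.0015,0,0]] leans [-0.05 -0.09 -0.13 -0.15] pred end [0.224 0.243] ref [ 0.224  0.258 -0.122]
```

```bash
python3 -m inch '[[0,0.0015,0.0,0,0],[0,0.0075,0.0005,0,0],[0,0.0135,0.001,0,0],[0,0.0175,0.0015,0,0]]' |head -1; python3 plan.py 4
```

```text
time: 12.1
t12.100 meas 0.2189 inn -0.0051 x [0.2191 0.2291 1.0779 0.0069] [-0.4 -7.4  0.2]
t12.150 meas 0.2296 inn -0.0006 x [0.2298 0.2133 1.0777 0.0068] [-0.3 -7.7  0.3]
knob x -186.3 lean meas -0.160 cmd -0.154 rad 149.4 grip 30.0 F [0.1 3.7 1.7]
rows [[0,0.0,0.0,0,0],[0,0.004,0.0005,0,0],[0,0.0085,0.0015,0,0],[0,0.011,0.002,0,0]] leans [-0.15 -0.18 -0.21 -0.23] pred end [0.301 0.141] ref [ 0.316  0.151 -0.336]
```

```bash
python3 -m inch '[[0,0.0,0.0,0,0],[0,0.004,0.0005,0,0],[0,0.0085,0.0015,0,0],[0,0.011,0.002,0,0]]' |head -1; python3 plan.py 4
```

```text
time: 12.53
t12.533 meas 0.2915 inn -0.0098 x [0.2918 0.1124 1.0742 0.0062] [ -0.  -12.5   0.2]
t12.583 meas 0.2968 inn -0.0001 x [0.2968 0.0901 1.0741 0.0062] [ -0.  -13.1   0.2]
knob x -186.4 lean meas -0.233 cmd -0.229 rad 149.7 grip 30.0 F [-2.4  3.6  3.6]
rows [[0,-0.0085,-0.002,0,0],[0,-0.0085,-0.0015,0,0],[0,-0.0035,-0.0005,0,0],[0,0.001,0.0,0,0]] leans [-0.17 -0.17 -0.21 -0.24] pred end [0.323 0.057] ref [ 0.351  0.018 -0.199]
```

```bash
python3 -m inch '[[0,-0.0085,-0.002,0,0],[0,-0.0085,-0.0015,0,0],[0,-0.0035,-0.0005,0,0],[0,0.001,0.0,0,0]]' |head -1; python3 plan.py 5 0.34 0.36 0.8 0
```

```text
time: 12.97
t12.967 meas 0.3237 inn 0.0010 x [0.3236 0.0598 1.0745 0.0062] [ -0.  -14.2   0.3]
t13.017 meas 0.3262 inn -0.0000 x [0.3262 0.0422 1.0745 0.0062] [ -0.  -14.4   0.3]
knob x -186.4 lean meas -0.236 cmd -0.236 rad 150.0 grip 30.0 F [-2.6  2.3  5.4]
rows [[0,-0.0065,-0.0015,0,0],[0,-0.0115,-0.0025,0,0],[0,-0.01,-0.002,0,0],[0,-0.0045,-0.001,0,0],[0,0.0005,0.0,0,0]] leans [-0.19 -0.16 -0.17 -0.21 -0.24] pred end [0.348 0.067] ref [ 0.351  0.047 -0.019]
```

```bash
python3 -m inch '[[0,-0.0065,-0.0015,0,0],[0,-0.0115,-0.0025,0,0],[0,-0.01,-0.002,0,0],[0,-0.0075,-0.0015,0,0],[0,-0.0075,-0.0015,0,0],[0,-0.0075,-0.0015,0,0],[0,-0.0075,-0.0015,0,0]]' |head -1; python3 - <<'E'
from vis import *
for i in range(2):print(get_obs()["time"],lean(capture("wrist")))
d=get_obs()["tool_pos"]-O;print(np.arctan2(n@d,d[2]-289),d[2]-289)
E
```

```text
time: 13.65
13.65 (np.float64(0.33520238991332435), (np.float64(-0.02386560234964621), np.float64(-13.229079786670658), np.float64(0.23998665679584974)), np.int32(127))
13.7 (np.float64(0.3350508397455727), (np.float64(-0.058852957924908945), np.float64(-13.35096586388041), np.float64(0.34089429340907884)), np.int32(127))
-0.18173792742528388 147.97544625713658
```

```bash
python3 -m inch '[[0,-0.003,-0.0005,0,0],[0,-0.008,-0.001,0,0],[0,-0.014,-0.002,0,0],[0,-0.021,-0.0025,0,0],[0,-0.030,-0.0025,0,0],[0,-0.039,-0.002,0,0],[0,-0.048,-0.001,0,0],[0,-0.057,0.0005,0,0]]' |head -1; python3 - <<'E'
from vis import *
for i in range(2):print(get_obs()["time"],lean(capture("wrist")))
d=get_obs()["tool_pos"]-O;print(np.arctan2(n@d,d[2]-289),n@d,d[2]-289,get_obs()["contact_force"])
E
```

```text
time: 14.42
14.4167 (np.float64(0.340722000249463), (np.float64(-0.4290952630429156), np.float64(-4.87990360261138), np.float64(0.24671139525074182)), np.int32(128))
14.4667 (np.float64(0.3417541765834812), (np.float64(-0.1992472645439494), np.float64(-4.6802229553937185), np.float64(0.23559090375800906)), np.int32(128))
0.20657068490371056 30.735147705330498 146.66518587178928 [ 2.04988759 -1.12103612  2.12836494]
```

```bash
python3 -m inch '[[0,-0.008,0.002,0,0],[0,-0.016,0.005,0,0],[0,-0.024,0.008,0,0],[0,-0.031,0.011,0,0],[0,-0.037,0.0135,0,0],[0,-0.037,0.0135,0,0],[0,-0.037,0.0135,0,0.2],[0,-0.037,0.0135,0,0.5]]' |tail -3; python3 -m inch '[[0,0,0,0,0.7],[0,0,0,0,1],[0,0,0,0,1],[0,0,0,0,1],[0,0,0,0,1],[0,0,0,0,1],[0,0,-0.01,0,1],[0,0,-0.03,0,1]]'|tail -3; python3 - <<'E'
from vis import *
p=capture("wrist");save(p,"w6.png");print(lean(p))
E
```

```text
contact_force: [0.7, -0.2, -0.3]
grip_width: 32.6
finger_force: 0.0
contact_force: [0.4, -1.1, -0.3]
grip_width: 84.6
finger_force: 0.0
(np.float64(0.341703145839142), (np.float64(-0.0064642229388696204), np.float64(-0.858748922958686), np.float64(0.16366387577578223)), np.int32(125))
```

View pics/w6.png

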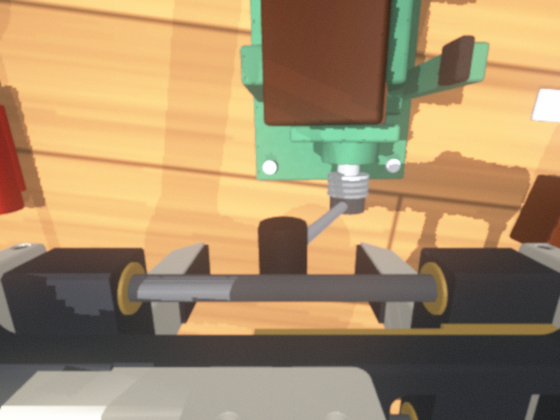

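The knob (283,250) is free between the open fingers and the brick leans on the +y rest. I'll back up clear, let it settle and hand in.

```bash
python3 -m inch '[[0,0,-0.03,0,1],[0,0,-0.06,0,1],[0,0,-0.09,0,1],[0,0,-0.1,0,1],[0,0,-0.1,0,1],[0,0,-0.1,0,1],[0,0,-0.1,0,1],[0,0,-0.1,0,1]]'; python3 - <<'E'
from vis import *
p=capture("wrist");print(lean(p),[x["centre"] for x in tip_of(p,"knob")[:1]])
q=capture("wrist");print([x["centre"] for x in tip_of(q,"knob")[:1]])
print(close_job())
E
```

```text
time: 16.57
tool_pos: [433.8, 33.6, 550.7]
tcp_rot: [-3.141, 0.003, 0.117]
contact_force: [-0.9, -0.7, -0.6]
grip_width: 92.2
finger_force: 0.0
(np.float64(0.3398280195735345), (np.float64(0.08580507321805336), np.float64(-4.471593690026958), np.float64(0.4244290460035103)), np.int32(127)) [[280.8, 213.4]]
[[282.7, 213.1]]
the job is handed in; nothing more can be done
None
```

The job is handed in, though no verdict came back: the brick stayed within about 0.06 rad of upright for over 4 s, was laid gently on the +y rest (final lean about 0.34 rad), and the knob was released with the arm backed clear.

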